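Assemble the fraction collector's carousel for 100 mm tubes

TASK

Put the fraction collector's carousel together on its drive spindle for the 100 mm test tubes: first the tube support, turned so that its key fits the spindle and it sits fully down on the flange, then the tall spacer over its post, then the tube guide, keyed to the post and resting on the spacer, and last the end cap on the post's tip, down on the guide. Leave the short spacer, the tube rack and the bottle where they are.

Things in the scene. Friction and masses are not known exactly. Their poses are not given: they have to be found in the camera images.
- collector: fixed drive unit: white housing 203 x 165 mm, 60 mm high, control panel on its -x edge. Origin on the bench under the spindle's axis; z up; the housing runs from x -115 to +88 mm. A thin column 188 mm high stands at x +100, y +72 mm; its arm (165 mm up) is swung clear towards +x.
- spindle: fixed drive spindle amid the collector: aluminium flange 60 mm across, 6 mm thick, and on it a steel D-shaped stub 22 mm in diameter, 20 mm tall, top 5 mm tapered to 12 mm. Origin on the axis under the flange, 60 mm above the bench, z up. +x points to a lug on the flange's rim and is the side of the stub's key flat, 5 mm from the axis.
- tube_support: white dish 120 mm across, solid floor, rim 10 mm high, flag (tab) on it at +x. Central collar 34 mm wide, up to 26 mm; above it an 18 mm post up to 99 mm, tip tapered, key flat at +x 4 mm off axis, 2 grip flats 16 mm apart facing +-y. Origin: centre of underside, z up. D socket beneath, 24 mm deep, 24.4 mm wide, flat at +x: fits the stub with both +x alike (0.1 rad, 1.2 mm play). 0.18 kg
- tall_spacer: plain aluminium tube standing upright: 34 mm outside, 22 mm bore, 45 mm tall, 0.08 kg. Origin at the centre of its lower end, z up; no key. Seated on the support's collar, its lower end is 26 mm above the support's underside and the post stands 28 mm out of its top.
- short_spacer: plain aluminium tube like the tall spacer (34 mm outside, 22 mm bore) but only 25 mm tall, for shorter test tubes; not used in this job, to be left where it is. Origin at the centre of its lower end.
- tube_guide: white disc 120 mm across with 12 through-holes, 4 mm thick, flag (tab) on the rim at +x. Octagonal hub 32 mm across flats (two face +-y), top at 20 mm. Origin: centre of underside, z up. D bore through the hub, 20 mm, flat at +x: fits the post with both flags alike (0.1 rad, 1 mm play). Seated it is 71 mm above the support's underside; the post stands 8 mm out. 0.09 kg
- end_cap: black knurled cap standing open side down: 38 mm in diameter, 25 mm tall, 0.04 kg, round blind bore beneath, 22 mm wide, 13 mm deep; no key. Origin: centre of the underside, z up. It goes over the post's tip until it lies on the guide's hub, 20 mm above the guide's underside.
- tube_rack: blue rack 60 x 150 mm, 70 mm high, with glass test tubes standing up to 105 mm, loose, to be left alone. Origin at the centre of the underside.
- bottle: amber reagent bottle with a blue cap, 56 mm in diameter, 105 mm tall, loose, to be left alone. Origin at the centre of the underside.
Things that resemble listed ones, but are neither listed nor needed, are in the scene too. Of the things that look like the end_cap, take the one that is farthest from the robot's base at the start.

How it is judged:
By the outcome, as a careful person would: the job done as asked, in the order asked, and still so for the second after the job is handed in, with the robot touching nothing.
It also fails if it takes over 115 s, if anything falls off the work surface, if the arm or the gripper's body presses on something with over 40 N, if the wrist force passes 120 N, or if a joint passes its speed limit or range.

ROBOT

A 7-joint arm with a two-finger parallel gripper is mounted at the origin on the work surface. World frame = base frame: x ahead of the robot, y to its left, z up, the work surface at z = 0. Lengths are in m, angles in rad, forces in N, time in s.
With the tool pointing down it reaches from about 0.35 to 0.9 m from the base axis. Payload 8.1 kg.
Tool frame: the origin (TCP) lies on the centre line of the jaws, within the pads' length; the fingertips stand 19 mm ahead of it and the grasp point (between the pads) is the TCP (arm.tip_reach is the distance from the TCP to the fingertips, in m); z points along the fingers, y is the line along which they close (so a half turn about z gives the same grasp; the last joint's range is limited). The gripper opens to 92 mm and grips with 3 to 60 N. Pads are 19 mm wide; open, the fingers measure 130 mm over their backs; the gripper's body (75 mm by 190 mm) begins 47 mm behind the grasp point.
Start: joints at [1.042, 0.434, 0.025, 1.573, -0.012, 1.134, -0.075], TCP at [0.258, -0.569, 0.246] pointing down, gripper open.
Joint ranges: [-2.62, 2.62], [-0.44, 2.09], [-1.27, 1.32], [0.08, 2.57], [-1.32, 4.46], [0.12, 2], [-2.74, 2.74]. Speed limits (rad/s): [2.22, 2.22, 3.01, 3.01, 3.14, 3.14, 3.14].

INTERFACE

Orientations are given as a rotation vector (axis times angle).
In Python, from cell import arm gives the robot as it stands.
- The arm moves only by the tool arm_command, never from a script. Its argument "targets" is a list that holds one entry, the list of rows, each a list of 6 numbers: the shift along the tool's x, y, z in m, then the turn, a rotation vector about the tool's x, y, z in rad. A call has 1 to 10 rows; each row shifts and turns the commanded pose from where the row before left it, along the tool's axes as they then stand; what a row does not reach is not made up. A row lasts 1/8 s, in which the tool goes at most 62.5 mm and 10.7 degrees, less where a joint would pass 70% of its speed; a pose out of reach is approached as far as the arm can. A call with a gripper value outside its range is refused whole. "jaw" is the finger opening in m, from 0 to 0.0918, set as the call begins (left out, the last holds). The fingers move at their own pace and stop on an object; "newtons" is the grip in N (left out, the last holds). Time passes only in rows, so rows that do not move let the fingers close. It gives the time, the measured TCP pose, the force, the opening and the grip force at its end, in the units of the state.
- arm.observe(): the state, without advancing time (a new reading comes with each control period).
- arm.get_image(name): name is "side" or "top"; returns a dict with "pixels" (480x640x3 uint8, red, green, blue), "z_map" (480x640 float32, m along the optical axis (not along the pixel's ray), 0 where there is no reading), "fx", "fy", "cx", "cy" (pixels), "xyz" and "rotation" of the camera in the world. Camera axes: x right, y down, z forward; pixel columns grow to the right and rows downward; lengths in m; the calibration is good to about 2 mm. A picture is of the moment at which its call begins.
- arm.sign_off(): hands the job in; it is judged then, once.
The state is a dict: "clock": time; "joints": joint angles; "dq": joint speeds; "joint_efforts": joint torques, N m; "position": TCP position; "ee_rot": TCP orientation; "force": force on the tool from outside, world axes, zero at the start; "ft_torque": the same for the moment, N m; "width": opening from 0.0 (shut) to 1.0 (fully open); "gripper_force": force on a finger pad.
Only numpy, scipy, OpenCV 4.12 (cv2) and the standard library are available. Lean on these libraries where they do the work, as an engineer would, in place of code of your own. Each camera call takes 0.05 s, during which the arm holds its last target. There are 200 camera calls.

## Working session

There is one attempt and no reset: what is moved stays moved. The work goes in short steps, Python scripts to look and compute and a tool call to move; the robot and the scene stay as the last step left them, time stands still between calls to the robot, and variables do not carry over. Pictures are saved under pics/ and viewed, at most 14 in all, crops included, and the job is handed in when it is done.

Besides the shell and the picture viewer there is one more tool, called after ">>>" as name(argument=value, ...), one argument or row to a line, values as JSON. arm_command: Moves the arm, as the interface text tells. Its arguments: {"type":"object","properties":{"targets":{"type":"array","items":{"type":"array","items":{"type":"array","items":{"type":"number"}}}},"jaw":{"type":"number"},"newtons":{"type":"number"}},"required":["targets"]}

```bash
mkdir -p pics; ls
python3 - <<'E'
from cell import arm
import cv2,numpy as np
for n in("top","side"):
    d=arm.get_image(n); np.savez(f"pics/{n}0.npz",**d)
    cv2.imwrite(f"pics/{n}0.png",d["pixels"][:,:,::-1])
    print(n,d["fx"],d["cx"],d["cy"],np.round(d["xyz"],3),np.round(d["rotation"],3).tolist())
print(arm.observe())
E
```

```text
pics
top 437.73538148285536 323.79642564023385 239.11462902379404 [ 0.452 -0.026  1.14 ] [-2.178, 2.14, -0.112]
side 440.1334515011754 323.84958161034217 243.1850240839021 [0.503 0.774 0.871] [-0.125, 2.893, -1.182]
{'clock': 0.1, 'joints': array([ 1.04237433,  0.43515793,  0.02496231,  1.57402185, -0.01161444,
        1.13400658, -0.0751523 ]), 'dq': array([-0.00121851, -0.00138854,  0.00103528, -0.00131326,  0.00074567,
        0.0012153 , -0.00051558]), 'joint_efforts': array([ 2.92644741e-03, -6.69122243e+01,  9.87679884e-01, -3.15149796e+01,
       -6.05803519e-02,  3.73642927e-02,  3.72146337e-05]), 'position': array([ 0.25794766, -0.56879874,  0.24501434]), 'ee_rot': array([-3.06933812e+00, -6.63363639e-01,  6.53906204e-04]), 'force': array([0.57559083, 0.34266598, 0.34645856]), 'ft_torque': array([-0.00251229, -0.04967082,  0.03719835]), 'gripper_force': 0.0, 'width': 1.0017632977616748}
```

View pics/top0.png

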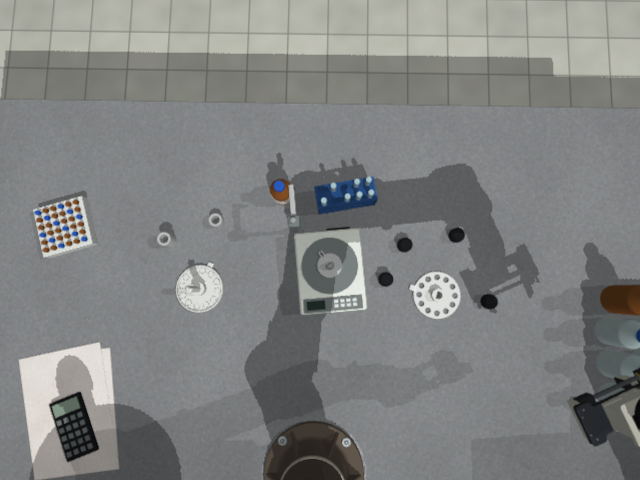

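View pics/side0.png

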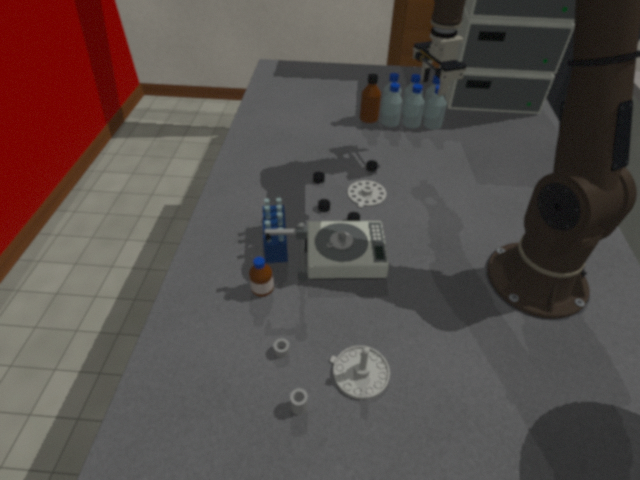

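The top view shows the collector at (330,265), the support at (200,288), the guide at (437,295) and the spacers at (164,239) and (215,219). The caps are at (404,244), (456,235), (385,279) and (489,301). The side view agrees with this layout. Next I'll zoom in and measure.

```bash
cat > h.py <<'E'
import numpy as np,cv2
from scipy.spatial.transform import Rotation as R
def grab(n):
    from cell import arm
    return arm.get_image(n)
def rot(d): 
    r=np.array(d["rotation"]); return R.from_rotvec(r).as_matrix() if r.shape==(3,) else r
def ray(d,u,v,z):
    "pixels -> world on plane z"
    u=np.asarray(u,float);v=np.asarray(v,float)
    c=np.stack([(u-d["cx"])/d["fx"],(v-d["cy"])/d["fy"],np.ones_like(u)],-1)@rot(d).T
    o=np.array(d["xyz"]); return o+c*((z-o[2])/c[...,2])[...,None]
def cloud(d):
    v,u=np.mgrid[0:480,0:640]; z=d["z_map"]
    return np.stack([(u-d["cx"])/d["fx"]*z,(v-d["cy"])/d["fy"]*z,z],-1)@rot(d).T+np.array(d["xyz"])
def load(f):
    d=np.load(f); return {k:d[k] for k in d.files}
E
python3 - <<'E'
from h import *
d=load("pics/top0.npz"); im=d["pixels"][:,:,::-1]; P=cloud(d)
def crop(u,v,w=33):return cv2.resize(im[v-w:v+w,u-w:u+w],(390,290) if 0 else (290,290),interpolation=cv2.INTER_CUBIC)
row=lambda L:np.hstack([crop(*l) for l in L])
cv2.imwrite("pics/c1.png",np.vstack([row([(330,265),(200,285)]),row([(437,295),(190,230)])]))
for n,u,v in [("capA",404,244),("capB",456,235),("capC",385,279),("capD",489,301),("sp1",164,239),("sp2",215,219),("supp",200,288),("guide",437,295),("spin",330,265),("bottle",280,188)]:
    w=26 if n in("supp","guide","spin") else 11
    q=P[v-w:v+w+1,u-w:u+w+1].reshape(-1,3); q=q[np.isfinite(q[:,2])&(q[:,2]<.3)]
    top=np.percentile(q[:,2],98 if w==11 else 99.7)
    s=q[q[:,2]>top-.006]; print(n,"top",top.round(3),"n",len(s),"mid",((s.max(0)+s.min(0))/2).round(3),"ext",np.ptp(s,0).round(3),"med",np.median(s,0).round(3),"floor",np.percentile(q[:,2],3).round(3))
E
```

```text
capA top 0.027 n 133 mid [ 0.569 -0.222  0.025] ext [0.031 0.033 0.009] med [ 0.569 -0.222  0.023] floor -0.005
capB top 0.027 n 126 mid [ 0.596 -0.354  0.025] ext [0.034 0.034 0.008] med [ 0.595 -0.356  0.024] floor -0.004
capC top 0.027 n 133 mid [ 0.479 -0.174  0.025] ext [0.035 0.033 0.008] med [ 0.479 -0.172  0.023] floor -0.004
capD top 0.027 n 149 mid [ 0.426 -0.436  0.026] ext [0.035 0.036 0.01 ] med [ 0.427 -0.436  0.024] floor -0.004
sp1 top 0.046 n 90 mid [0.569 0.39  0.045] ext [0.031 0.035 0.009] med [0.569 0.389 0.044] floor -0.005
sp2 top 0.026 n 85 mid [0.623 0.267 0.024] ext [0.032 0.032 0.008] med [0.623 0.266 0.024] floor -0.005
supp top 0.098 n 32 mid [0.444 0.304 0.098] ext [0.012 0.014 0.012] med [0.445 0.304 0.097] floor -0.004
guide top 0.022 n 92 mid [ 0.441 -0.305  0.022] ext [0.03  0.034 0.011] med [ 0.441 -0.304  0.019] floor -0.004
spin top 0.086 n 47 mid [ 0.508 -0.029  0.084] ext [0.017 0.019 0.008] med [ 0.507 -0.029  0.084] floor 0.055
bottle top 0.17 n 50 mid [0.668 0.063 0.169] ext [0.033 0.008 0.009] med [0.67  0.062 0.169] floor -0.004
```

View pics/c1.png

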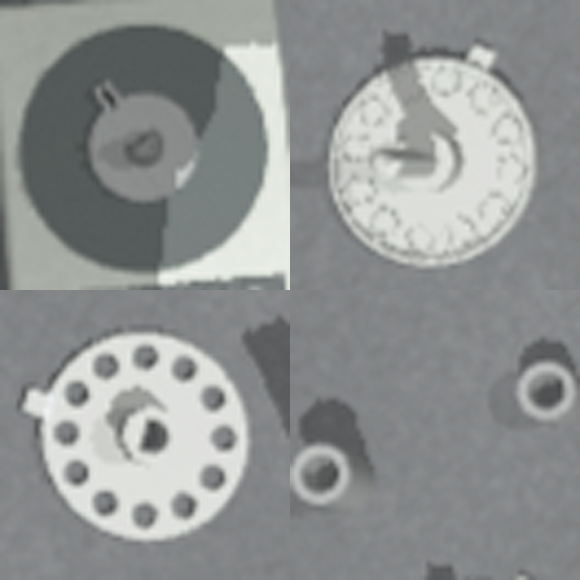

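The crops show these features:
- **Spindle:** lug at about (320.7,254) around the centre (329.6,265.7).
- **Support:** flag at (210.7,265), dish centre (199.3,288.9).
- **Guide:** flag at (412.4,287.5), centre (437.3,295).
- **Spacers:** the tall one is at (164,239), with its top at 46 mm.
- **Caps:** B is the farthest from the base, at (0.596,-0.355).

I'll refine the centres and yaws next.

Run:
```python
from h import *
d=load("pics/top0.npz"); g=cv2.cvtColor(d["pixels"],cv2.COLOR_RGB2GRAY); P=cloud(d)
def comp(mask,u,v):
    n,l,s,c=cv2.connectedComponentsWithStats(mask.astype(np.uint8)); k=np.bincount(l[v-20:v+20,u-20:u+20].ravel())
    k[0]=0; return (l==k.argmax()).astype(np.uint8)
for n,u,v,zr,zf in [("supp",200,288,.010,.010),("guide",437,295,.004,.004)]:
    roi=np.zeros_like(g); cv2.circle(roi,(u,v),36,1,-1)
    m=comp((g>150)&(roi>0),u,v)
    cs,_=cv2.findContours(m,cv2.RETR_EXTERNAL,cv2.CHAIN_APPROX_NONE)
    c=max(cs,key=cv2.contourArea)[:,0,:]
    w=ray(d,c[:,0],c[:,1],zr)[:,:2]
    # circle fit, dropping tab/outliers
    k=np.ones(len(w),bool)
    for _ in range(6):
        A=np.c_[2*w[k],np.ones(k.sum())]; s=np.linalg.lstsq(A,(w[k]**2).sum(1),rcond=None)[0]
        r=np.sqrt(s[2]+s[0]**2+s[1]**2); e=np.linalg.norm(w-s[:2],axis=1)-r; k=abs(e)<.0025
    full=(m>0); vv,uu=np.nonzero(m); q=ray(d,uu,vv,zf)[:,:2]-s[:2]; rr=np.linalg.norm(q,axis=1)
    t=q[rr>r+.0035]; print(n,"c",s[:2].round(4),"r",r.round(4),"tab n",len(t),"yaw",np.arctan2(*t.mean(0)[::-1]).round(3),"rad",np.linalg.norm(t.mean(0)).round(3))
# spindle
c=ray(d,329.6,265.7,.066); l=ray(d,320.7,254.1,.066); v=(l-c)[:2]; print("flange",c.round(4),"lug yaw",np.arctan2(v[1],v[0]).round(3),np.linalg.norm(v).round(3))
cv2.imwrite("pics/c2.png",cv2.resize(d["pixels"][243:290,298:361,::-1],None,fx=12,fy=12,interpolation=cv2.INTER_CUBIC))
q=P[255:276,319:341].reshape(-1,3)
f=q[(q[:,2]>.08)]; print("stub top",((f.max(0)+f.min(0))/2).round(4),f.mean(0).round(4),len(f))
```

```text
supp c [0.4468 0.3035] r 0.0598 tab n 23 yaw -0.398 rad 0.068
guide c [ 0.4418 -0.3074] r 0.0597 tab n 24 yaw 1.294 rad 0.068
flange [ 0.5082 -0.0308  0.066 ] lug yaw 0.672 0.036
stub top [ 0.4844 -0.0293  0.6099] [ 0.506  -0.0302  0.1068] 46
```

View pics/c2.png

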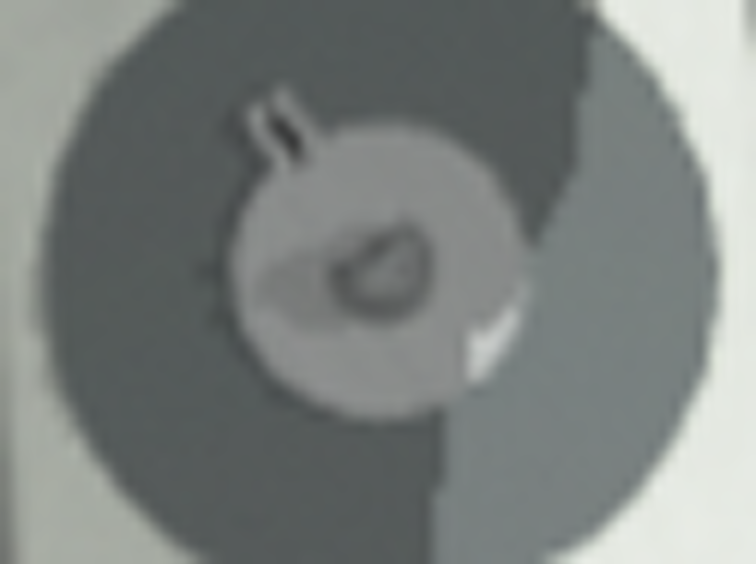

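The enlarged crop puts the flange centre at (380,269) in the crop and the lug at (280,125). The stub's flat faces the lug. That gives a spindle centre of about (0.510,-0.030) and a lug yaw of about 0.63. The support's yaw is about -0.41 and the guide's about 1.29. Now I'll move.

>>> arm_command(
  targets=[
    [[0.048,-0.028,0,0,0,0],[0.048,-0.028,0,0,0,0],[0.048,-0.028,0,0,0,0],[0.048,-0.028,0,0,0,0],[0.048,-0.028,0,0,0,0],[0.048,-0.028,0,0,0,0],[0,0,0,0,0,-0.178],[0,0,0,0,0,-0.178],[0,0,0,0,0,-0.178],[0,0,0,0,0,-0.178]],
  ],
  jaw=0.05,
)

```text
clock: 1.35
position: [0.4508, -0.2971, 0.2454]
ee_rot: [-2.641, -1.7, 0.001]
force: [0.5, 0.0, 0.3]
width: 0.544
gripper_force: 0.0
```

>>> arm_command(
  targets=[
    [[0,0,0,0,0,-0.178],[0,0,0,0,0,-0.178],[0,0,0,0,0,-0.178],[0,0,0,0,0,-0.178],[0,0,0,0,0,-0.178],[0,0,0,0,0,-0.178],[0,0,0,0,0,-0.178],[0,0,0,0,0,-0.178],[0,0,0,0,0,-0.178],[0,0,0,0,0,0]],
  ],
)

```text
clock: 2.6
position: [0.4507, -0.2973, 0.2454]
ee_rot: [-0.629, -3.077, -0.001]
force: [0.4, 0.3, -0.6]
width: 0.542
gripper_force: 0.0
```

```bash
cat >> h.py <<'E'
def go(x,y,z,psi):
    "prints turn about tool z, then shift in tool axes (after the turn), to reach the target, tool pointing down"
    from cell import arm
    s=arm.observe(); M=R.from_rotvec(s["ee_rot"]).as_matrix()
    T=np.array([[np.cos(psi),np.sin(psi),0],[np.sin(psi),-np.cos(psi),0],[0,0,-1.]])
    print("t",round(float(s["clock"]),2),"pos",s["position"].round(4),"yaw",np.arctan2(M[1,0],M[0,0]).round(3),"q1,q7",s["joints"][[0,6]].round(2),
      "F",s["force"].round(1),"w",round(float(s["width"])*.0918,4),"grip",round(float(s["gripper_force"]),1))
    print(" turn",R.from_matrix(M.T@T).as_rotvec().round(3),"shift",(T.T@(np.array([x,y,z])-s["position"])).round(4))
E
python3 -c "
from h import *
go(.446,.3035,.2,2.73)"
```

```text
t 2.6 pos [ 0.4507 -0.2973  0.2454] yaw 2.738 q1,q7 [0.9  1.45] F [ 0.4  0.3 -0.6] w 0.0498 grip 0.0
 turn [ 0.    -0.001  0.008] shift [0.2447 0.5488 0.0454]
```

>>> arm_command(
  targets=[
    [[0.0245,0.0549,0,0,0,0.008],[0.0245,0.0549,0,0,0,0],[0.0245,0.0549,0,0,0,0],[0.0245,0.0549,0,0,0,0],[0.0245,0.0549,0,0,0,0],[0.0245,0.0549,0,0,0,0],[0.0245,0.0549,0,0,0,0],[0.0245,0.0549,0,0,0,0],[0.0245,0.0549,0,0,0,0],[0.0245,0.0549,0,0,0,0]],
  ],
)

```text
clock: 3.85
position: [0.4445, 0.3056, 0.2455]
ee_rot: [0.648, 3.074, -0.001]
force: [1.7, -0.0, 0.6]
width: 0.544
gripper_force: 0.0
```

```bash
python3 -c "
from h import *
go(.446,.3035,.075,2.73)"
```

```text
t 3.85 pos [0.4445 0.3056 0.2455] yaw 2.726 q1,q7 [-0.12  0.15] F [ 1.7 -0.   0.6] w 0.05 grip 0.0
 turn [-0.     0.    -0.004] shift [-0.0022 -0.0013  0.1705]
```

>>> arm_command(
  targets=[
    [[-0.002,-0.001,0.034,0,0,0],[0,0,0.034,0,0,0],[0,0,0.034,0,0,0],[0,0,0.034,0,0,0],[0,0,0.034,0,0,0],[0,0,0,0,0,0]],
  ],
)

```text
clock: 4.6
position: [0.4447, 0.3009, 0.0737]
ee_rot: [-0.644, -3.072, 0.006]
force: [0.1, 0.7, 0.0]
width: 0.546
gripper_force: 0.0
```

>>> arm_command(
  targets=[
    [[0,0,0,0,0,0],[0,0,0,0,0,0],[0,0,0,0,0,0],[0,0,0,0,0,0],[0,0,0,0,0,0],[0,0,0,0,0,0],[0,0,0,0,0,0],[0,0,0,0,0,0]],
  ],
  jaw=0.005,
  newtons=35,
)

```text
clock: 5.6
position: [0.4465, 0.3026, 0.0764]
ee_rot: [0.639, 3.075, 0.001]
force: [-0.6, -0.1, 6.7]
width: 0.17
gripper_force: 35.0
```

Run:
```python
from h import *
go(.446,.3035,.075,2.73)
d=grab("top"); s=grab("side")
a=d["pixels"][240:330,150:250,::-1]; b=s["pixels"][310:410,310:410,::-1]
cv2.imwrite("pics/g1.png",np.hstack([cv2.resize(a,(390,390)),cv2.resize(b,(390,390),interpolation=cv2.INTER_CUBIC)]))
```

```text
t 5.6 pos [0.4465 0.3026 0.0764] yaw 2.732 q1,q7 [-0.22 -0.01] F [-0.6 -0.1  6.7] w 0.0156 grip 35.0
 turn [0.001 0.001 0.002] shift [0.0009 0.0007 0.0014]
```

View pics/g1.png

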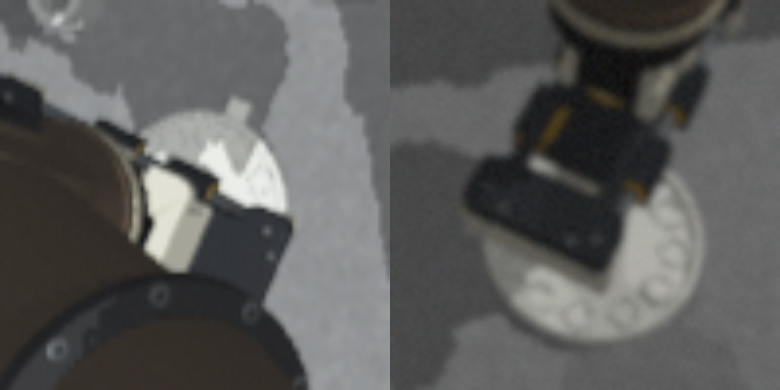

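The right-hand view shows the fingers on the post, and the 15.6 mm opening means they hold the grip flats. I'll lift and take it to the spindle.

>>> arm_command(
  targets=[
    [[0,0,-0.02,0,0,0],[0,0,-0.04,0,0,0],[0,0,-0.04,0,0,0],[0,0,-0.04,0,0,0],[0,0,0,0,0,-0.17],[0,0,0,0,0,-0.17],[0,0,0,0,0,-0.17],[0,0,0,0,0,-0.17],[0,0,0,0,0,-0.17],[0,0,0,0,0,-0.17]],
  ],
)

```text
clock: 6.95
position: [0.4458, 0.3016, 0.2153]
ee_rot: [0.951, -2.993, 0.001]
force: [-1.0, -0.2, -2.5]
width: 0.172
gripper_force: 35.0
```

```bash
python3 -c "
from h import *
go(.51,-.03,.2164,3.77)"
```

```text
t 6.95 pos [0.4458 0.3016 0.2153] yaw -2.526 q1,q7 [0.03 1.03] F [-1.  -0.2 -2.5] w 0.0158 grip 35.0
 turn [-0.    -0.001 -0.013] shift [ 0.143  -0.306  -0.0011]
```

>>> arm_command(
  targets=[
    [[0.0179,-0.0382,0,0,0,-0.013],[0.0179,-0.0382,0,0,0,0],[0.0179,-0.0382,0,0,0,0],[0.0179,-0.0382,0,0,0,0],[0.0179,-0.0382,0,0,0,0],[0.0179,-0.0382,0,0,0,0],[0.0179,-0.0382,0,0,0,0],[0.0179,-0.0382,0,0,0,0],[0,0,0,0,0,0],[0,0,0,0,0,0]],
  ],
)

```text
clock: 8.2
position: [0.5071, -0.0294, 0.2155]
ee_rot: [0.962, -2.99, -0.001]
force: [-0.3, 0.4, -2.4]
width: 0.172
gripper_force: 35.0
```

Run:
```python
from h import *
go(.51,-.03,.1624,3.77)
d=grab("top"); s=grab("side")
a=d["pixels"][210:310,280:380,::-1]; b=s["pixels"][160:290,280:410,::-1]
cv2.imwrite("pics/g2.png",np.hstack([cv2.resize(a,(390,390)),cv2.resize(b,(390,390),interpolation=cv2.INTER_CUBIC)]))
```

```text
t 8.2 pos [ 0.5071 -0.0294  0.2155] yaw -2.519 q1,q7 [0.73 1.68] F [-0.3  0.4 -2.4] w 0.0158 grip 35.0
 turn [ 0.001 -0.    -0.006] shift [-0.002  -0.0022  0.0531]
```

View pics/g2.png

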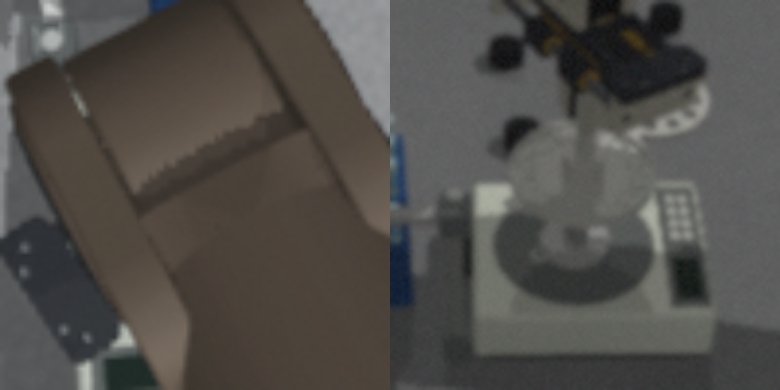

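The side view shows the dish held level above the spindle at about (575,235) in the picture. I'll lower it to the stub's top and then in small steps, watching the force.

>>> arm_command(
  targets=[
    [[-0.001,-0.001,0.02,0,0,-0.003],[-0.001,-0.001,0.02,0,0,-0.003],[0,0,0.012,0,0,0],[0,0,0.004,0,0,0],[0,0,0.003,0,0,0],[0,0,0,0,0,0]],
  ],
)

```text
clock: 9.05
position: [0.5106, -0.0301, 0.1569]
ee_rot: [-0.972, 2.987, -0.0]
force: [-0.1, 1.2, -1.7]
width: 0.175
gripper_force: 35.0
```

```bash
python3 -c "
from h import *
go(.51,-.03,.1424,3.77)
from cell import arm;print(arm.observe()['ft_torque'])"
```

```text
t 9.05 pos [ 0.5106 -0.0301  0.1569] yaw -2.512 q1,q7 [0.68 1.62] F [-0.1  1.2 -1.7] w 0.016 grip 35.0
 turn [-0.     0.     0.001] shift [0.0004 0.0004 0.0145]
[ 0.1778363  -0.10943489 -0.01841749]
```

>>> arm_command(
  targets=[
    [[0,0,0.003,0,0,0],[0,0,0.003,0,0,0],[0,0,0.002,0,0,0],[0,0,0,0,0,0]],
  ],
)

```text
clock: 9.55
position: [0.5103, -0.0302, 0.1486]
ee_rot: [0.972, -2.987, -0.0]
force: [-0.4, 0.7, -3.0]
width: 0.172
gripper_force: 35.0
```

>>> arm_command(
  targets=[
    [[0,0,0.002,0,0,0],[0,0,0.002,0,0,0],[0,0,0,0,0,0]],
  ],
)

```text
clock: 9.93
position: [0.5103, -0.0301, 0.1445]
ee_rot: [0.972, -2.987, -0.0]
force: [0.5, -0.1, -1.9]
width: 0.174
gripper_force: 35.0
```

>>> arm_command(
  targets=[
    [[0,0,0.0015,0,0,0],[0,0,0.001,0,0,0],[0,0,0,0,0,0]],
  ],
)

```text
clock: 10.3
position: [0.5105, -0.0301, 0.1424]
ee_rot: [-0.972, 2.987, -0.0]
force: [-1.3, 0.3, 1.7]
width: 0.173
gripper_force: 35.0
```

>>> arm_command(
  targets=[
    [[0,0,0.001,0,0,0],[0,0,0.0005,0,0,0],[0,0,0,0,0,0]],
  ],
)

```text
clock: 10.68
position: [0.5108, -0.03, 0.1424]
ee_rot: [-0.972, 2.987, -0.002]
force: [-7.2, -1.9, 22.2]
width: 0.175
gripper_force: 35.0
```

```bash
python3 -c "
from h import *
go(.51,-.03,.1424,3.77)
from cell import arm;print(arm.observe()['ft_torque'])"
```

```text
t 10.68 pos [ 0.5108 -0.03    0.1424] yaw -2.512 q1,q7 [0.67 1.6 ] F [-7.2 -1.9 22.2] w 0.016 grip 35.0
 turn [-0.002  0.     0.001] shift [ 0.0006  0.0004 -0.    ]
[-0.22364716  1.65312082 -0.0122245 ]
```

The support is seated: the TCP is at 0.1424 as predicted, and it presses on the flange with 22 N. I'll release and go to the tall spacer.

>>> arm_command(
  targets=[
    [[0,0,-0.001,0,0,0],[0,0,0,0,0,0],[0,0,0,0,0,0],[0,0,-0.03,0,0,0],[0,0,-0.04,0,0,0],[0,0,-0.04,0,0,0],[0,0,0,0,0,0]],
  ],
  jaw=0.06,
)

```text
clock: 11.55
position: [0.5119, -0.0295, 0.2543]
ee_rot: [-0.97, 2.983, -0.002]
force: [0.4, -0.4, -0.8]
width: 0.654
gripper_force: 0.0
```

Run:
```python
from h import *
d=load("pics/top0.npz"); g=cv2.cvtColor(d["pixels"],cv2.COLOR_RGB2GRAY); 
cv2.imwrite("pics/x.png",g)
for u,v,z in [(164,239,.045)]:
    P=cloud(d)[v-14:v+15,u-14:u+15]; vv,uu=np.nonzero(P[...,2]>.035)
    (cx,cy),r=cv2.minEnclosingCircle(np.c_[uu,vv].astype(np.float32)); print("spacer",ray(d,cx+u-14,cy+v-14,z).round(4),"r",r*(1.14-z)/437)
go(.569,.389,.24,3.77)
```

```text
spacer [0.5675 0.3887 0.045 ] r 0.018601666746204993
t 11.55 pos [ 0.5119 -0.0295  0.2543] yaw -2.513 q1,q7 [0.76 1.73] F [ 0.4 -0.4 -0.8] w 0.0601 grip 0.0
 turn [-0.003  0.004  0.001] shift [-0.2922  0.305   0.0143]
```

>>> arm_command(
  targets=[
    [[-0.0365,0.0381,0,0,0,0],[-0.0365,0.0381,0,0,0,0],[-0.0365,0.0381,0,0,0,0],[-0.0365,0.0381,0,0,0,0],[-0.0365,0.0381,0,0,0,0],[-0.0365,0.0381,0,0,0,0],[-0.0365,0.0381,0,0,0,0],[-0.0365,0.0381,0,0,0,0],[0,0,0,0,0,0]],
  ],
)

```text
clock: 12.68
position: [0.5646, 0.393, 0.2497]
ee_rot: [0.981, -2.982, -0.003]
force: [-0.3, -0.6, -0.8]
width: 0.651
gripper_force: 0.0
```

Run:
```python
from h import *
go(.5685,.389,.035,3.77)
d=grab("top"); s=grab("side"); np.savez("pics/top1.npz",**d)
a=d["pixels"][230:300,295:365,::-1]; b=s["pixels"][185:285,295:395,::-1]
cv2.imwrite("pics/g3.png",np.hstack([cv2.resize(a,(390,390),interpolation=cv2.INTER_CUBIC),cv2.resize(b,(390,390),interpolation=cv2.INTER_CUBIC)]))
P=cloud(d)[238:295,302:358].reshape(-1,3); z=P[:,2]
print("post top",np.percentile(z,99.8).round(4)); r=np.linalg.norm(P[:,:2]-[.5105,-.03],axis=1); print("floor z",np.median(z[(r>.025)&(r<.05)]).round(4),"rim",np.median(z[(r>.057)&(r<.06)]).round(4))
t=P[(z>.155)&(z<.18)]; print("tip",np.median(t,0).round(4),len(t))
```

```text
t 12.68 pos [0.5646 0.393  0.2497] yaw -2.506 q1,q7 [-0.17  1.1 ] F [-0.3 -0.6 -0.8] w 0.0597 grip 0.0
 turn [ 0.003 -0.002  0.007] shift [-0.0008 -0.0055  0.2147]
post top 1.1396
floor z 0.0703 rim 0.0749
tip [ 0.507  -0.0312  0.1619] 37
```

View pics/g3.png

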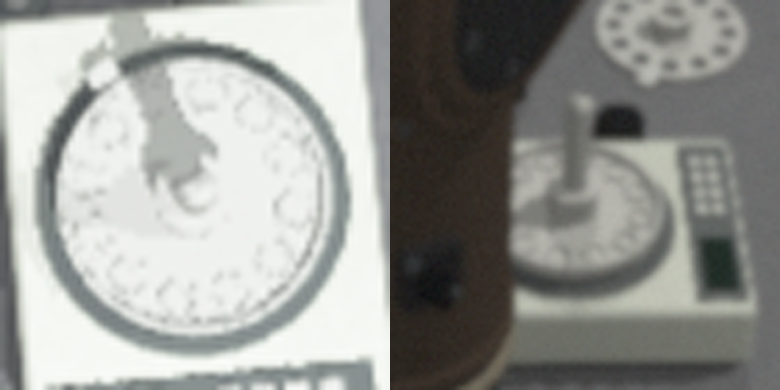

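The support is keyed and level: floor at 70 mm, rim at 75 mm, flag over the lug at (100,70) in the left crop. Next is the tall spacer.

>>> arm_command(
  targets=[
    [[-0.001,-0.005,0.03,0,0,0],[0,0,0.045,0,0,0.005],[0,0,0.045,0,0,0],[0,0,0.045,0,0,0],[0,0,0.035,0,0,0],[0,0,0.012,0,0,0],[0,0,0,0,0,0]],
  ],
)

```text
clock: 13.65
position: [0.5712, 0.3835, 0.0396]
ee_rot: [0.963, -2.99, 0.001]
force: [-0.6, -0.2, 0.6]
width: 0.651
gripper_force: 0.0
```

```bash
python3 -c "
from h import *
go(.569,.389,.035,3.77)"
```

```text
t 13.65 pos [0.5712 0.3835 0.0396] yaw -2.519 q1,q7 [-0.19  0.97] F [-0.6 -0.2  0.6] w 0.0598 grip 0.0
 turn [-0.    -0.001 -0.005] shift [-0.0014  0.0057  0.0046]
```

>>> arm_command(
  targets=[
    [[0,0,0,0,0,0],[0,0,0,0,0,0]],
  ],
)

```text
clock: 13.9
position: [0.5716, 0.3852, 0.0413]
ee_rot: [-0.963, 2.988, 0.001]
force: [-0.3, -0.1, 0.2]
width: 0.657
gripper_force: 0.0
```

```bash
python3 -c "
from h import *
go(.569,.389,.035,3.77)"
```

```text
t 13.9 pos [0.5716 0.3852 0.0413] yaw -2.518 q1,q7 [-0.19  0.97] F [-0.3 -0.1  0.2] w 0.0603 grip 0.0
 turn [-0.     0.002 -0.005] shift [-0.0002  0.0046  0.0063]
```

Still settling after a fast move. I'll apply the remainder, let it settle and close.

>>> arm_command(
  targets=[
    [[0,0.004,0.006,0,0,0],[0,0,0,0,0,0],[0,0,0,0,0,0]],
  ],
)

```text
clock: 14.28
position: [0.5684, 0.388, 0.0337]
ee_rot: [0.965, -2.99, 0.0]
force: [0.2, 0.4, -0.5]
width: 0.65
gripper_force: 0.0
```

>>> arm_command(
  targets=[
    [[0,0,0,0,0,0],[0,0,0,0,0,0],[0,0,0,0,0,0],[0,0,0,0,0,0],[0,0,0,0,0,0]],
  ],
  jaw=0.025,
  newtons=30,
)

```text
clock: 14.9
position: [0.5685, 0.3879, 0.0337]
ee_rot: [-0.965, 2.99, -0.0]
force: [-0.6, 0.1, -0.1]
width: 0.368
gripper_force: 30.0
```

```bash
python3 -c "
from h import *
go(.569,.389,.035,3.77)"
```

```text
t 14.9 pos [0.5685 0.3879 0.0337] yaw -2.517 q1,q7 [-0.2   0.96] F [-0.6  0.1 -0.1] w 0.0338 grip 30.0
 turn [-0.     0.    -0.004] shift [-0.001   0.0006 -0.0013]
```

>>> arm_command(
  targets=[
    [[0,0,-0.02,0,0,0],[0,0,-0.05,0,0,0],[0,0,-0.05,0,0,0],[0,0,-0.05,0,0,0],[0,0,-0.035,0,0,0],[0,0,0,0,0,0],[0,0,0,0,0,0]],
  ],
)

```text
clock: 15.78
position: [0.5683, 0.3876, 0.2388]
ee_rot: [0.965, -2.99, 0.001]
force: [0.0, 0.1, -0.7]
width: 0.373
gripper_force: 30.0
```

```bash
python3 -c "
from h import *
go(.5105,-.03,.235,3.77)"
```

```text
t 15.78 pos [0.5683 0.3876 0.2388] yaw -2.517 q1,q7 [-0.16  1.09] F [ 0.   0.1 -0.7] w 0.0342 grip 30.0
 turn [-0.    -0.    -0.004] shift [ 0.2923 -0.3039  0.0038]
```

>>> arm_command(
  targets=[
    [[0.0365,-0.038,0,0,0,0],[0.0365,-0.038,0,0,0,0],[0.0365,-0.038,0,0,0,0],[0.0365,-0.038,0,0,0,0],[0.0365,-0.038,0,0,0,0],[0.0365,-0.038,0,0,0,0],[0.0365,-0.038,0,0,0,0],[0.0365,-0.038,0,0,0,0],[0,0,0,0,0,0],[0,0,0,0,0,0]],
  ],
)

```text
clock: 17.02
position: [0.5087, -0.0292, 0.2381]
ee_rot: [0.964, -2.989, -0.002]
force: [0.2, 0.5, 0.1]
width: 0.371
gripper_force: 30.0
```

>>> arm_command(
  targets=[
    [[0,0,0,0,0,0],[0,0,0,0,0,0]],
  ],
)

```text
clock: 17.27
position: [0.5093, -0.028, 0.2387]
ee_rot: [-0.968, 2.989, 0.0]
force: [-0.4, 0.6, -0.6]
width: 0.373
gripper_force: 30.0
```

Run:
```python
from h import *
go(.5105,-.03,.2,3.77)
s=grab("side"); cv2.imwrite("pics/g4.png",cv2.resize(s["pixels"][170:260,290:410,::-1],None,fx=6,fy=6,interpolation=cv2.INTER_CUBIC))
```

```text
t 17.27 pos [ 0.5093 -0.028   0.2387] yaw -2.515 q1,q7 [0.75 1.71] F [-0.4  0.6 -0.6] w 0.0342 grip 30.0
 turn [ 0.     0.    -0.002] shift [ 0.0001 -0.0023  0.0387]
```

View pics/g4.png

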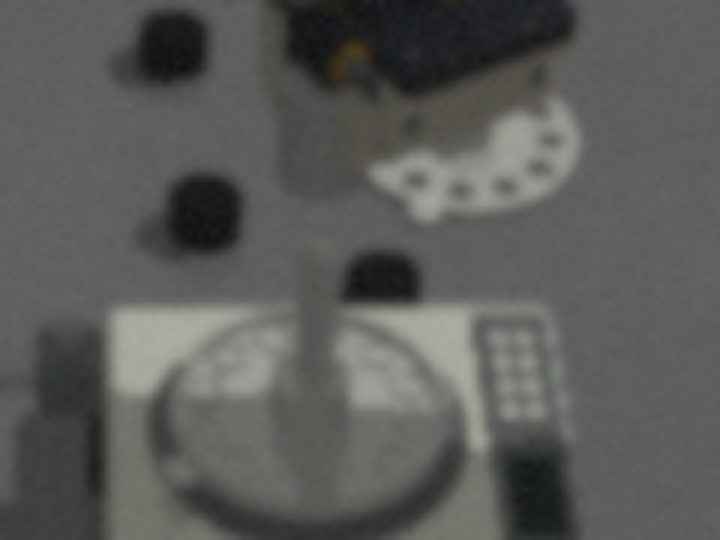

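In the side view the spacer's lower end (x 278–358, centre 318) hangs right over the post's tip (315,240). Lowering.

>>> arm_command(
  targets=[
    [[0,-0.002,0.015,0,0,0],[0,0,0.018,0,0,0],[0,0,0,0,0,0],[0,0,0.006,0,0,0],[0,0,0.004,0,0,0],[0,0,0.004,0,0,0],[0,0,0,0,0,0]],
  ],
)

```text
clock: 18.2
position: [0.5102, -0.0311, 0.1915]
ee_rot: [0.964, -2.99, -0.0]
force: [-0.8, 0.4, -1.0]
width: 0.373
gripper_force: 30.0
```

```bash
python3 -c "
from h import *
go(.5105,-.03,.1257,3.77)"
```

```text
t 18.2 pos [ 0.5102 -0.0311  0.1915] yaw -2.518 q1,q7 [0.72 1.66] F [-0.8  0.4 -1. ] w 0.0343 grip 30.0
 turn [ 0.    -0.    -0.004] shift [-0.0009  0.0007  0.0658]
```

>>> arm_command(
  targets=[
    [[0,0,0.006,0,0,0],[0,0,0.006,0,0,0],[0,0,0.006,0,0,0],[0,0,0,0,0,0]],
  ],
)

```text
clock: 18.7
position: [0.51, -0.0311, 0.1731]
ee_rot: [0.964, -2.989, -0.001]
force: [-0.2, -0.9, -0.9]
width: 0.375
gripper_force: 30.0
```

>>> arm_command(
  targets=[
    [[0,0,0.01,0,0,0],[0,0,0.01,0,0,0],[0,0,0.01,0,0,0],[0,0,0.008,0,0,0],[0,0,0.004,0,0,0],[0,0,0,0,0,0],[0,0,0,0,0,0]],
  ],
)

```text
clock: 19.58
position: [0.5106, -0.0309, 0.1319]
ee_rot: [-0.964, 2.989, -0.0]
force: [-1.1, -0.5, -1.1]
width: 0.374
gripper_force: 30.0
```

>>> arm_command(
  targets=[
    [[0,0,0.003,0,0,0],[0,0,0.002,0,0,0],[0,0,0,0,0,0]],
  ],
)

```text
clock: 19.95
position: [0.5103, -0.0311, 0.1266]
ee_rot: [0.964, -2.99, 0.0]
force: [-0.7, -0.7, -0.2]
width: 0.374
gripper_force: 30.0
```

>>> arm_command(
  targets=[
    [[0,0,0.001,0,0,0],[0,0,0.001,0,0,0],[0,0,0,0,0,0]],
  ],
)

```text
clock: 20.32
position: [0.5104, -0.031, 0.1256]
ee_rot: [0.964, -2.99, 0.002]
force: [-5.8, -3.4, 12.9]
width: 0.369
gripper_force: 30.0
```

Seated, at 12.9 N. I'll release, rise and turn for the guide.

>>> arm_command(
  targets=[
    [[0,0,-0.001,0,0,0],[0,0,0,0,0,0],[0,0,0,0,0,0],[0,0,-0.02,0,0,0],[0,0,-0.05,0,0,0],[0,0,-0.05,0,0,0],[0,0,0,0,0,0.177],[0,0,0,0,0,0.177],[0,0,0,0,0,0.177],[0,0,0,0,0,0.177]],
  ],
  jaw=0.055,
)

```text
clock: 21.58
position: [0.5105, -0.0305, 0.2471]
ee_rot: [0.14, 3.137, 0.001]
force: [-0.7, -0.5, 0.8]
width: 0.599
gripper_force: 0.0
```

>>> arm_command(
  targets=[
    [[0,0,0,0,0,0.177],[0,0,0,0,0,0.177],[0,0,0,0,0,0.177],[0,0,0,0,0,0.177],[0,0,0,0,0,0.177],[0,0,0,0,0,0.177],[0,0,0,0,0,0.177],[0,0,0,0,0,0.177],[0,0,0,0,0,0.177],[0,0,0,0,0,0.177]],
  ],
)

```text
clock: 22.82
position: [0.5106, -0.0303, 0.2471]
ee_rot: [2.517, 1.88, 0.003]
force: [-0.1, 0.5, -0.0]
width: 0.603
gripper_force: 0.0
```

```bash
python3 -c "
from h import *
go(.4418,-.3074,.245,1.29)"
```

```text
t 22.82 pos [ 0.5106 -0.0303  0.2471] yaw 1.283 q1,q7 [ 0.38 -0.5 ] F [-0.1  0.5 -0. ] w 0.0554 grip 0.0
 turn [ 0.001 -0.001 -0.007] shift [-0.2853  0.0107  0.0021]
```

>>> arm_command(
  targets=[
    [[-0.0475,0.0018,0,0,0,-0.007],[-0.0475,0.0018,0,0,0,0],[-0.0475,0.0018,0,0,0,0],[-0.0475,0.0018,0,0,0,0],[-0.0475,0.0018,0,0,0,0],[-0.0475,0.0018,0,0,0,0],[0,0,0,0,0,0],[0,0,0,0,0,0],[0,0,0,0,0,0]],
  ],
)

```text
clock: 23.95
position: [0.4435, -0.3066, 0.2463]
ee_rot: [2.504, 1.898, 0.002]
force: [-0.1, 0.5, 0.2]
width: 0.6
gripper_force: 0.0
```

Run:
```python
from h import *
go(.4418,-.307,.025,1.29)
d=grab("top"); s=grab("side"); a=d["pixels"][235:295,300:360,::-1]; b=s["pixels"][175:275,295:395,::-1]
cv2.imwrite("pics/g5.png",np.hstack([cv2.resize(a,(390,390),interpolation=cv2.INTER_CUBIC),cv2.resize(b,(390,390),interpolation=cv2.INTER_CUBIC)]))
```

```text
t 23.95 pos [ 0.4435 -0.3066  0.2463] yaw 1.297 q1,q7 [0.82 0.09] F [-0.1  0.5  0.2] w 0.0551 grip 0.0
 turn [ 0.001 -0.001  0.007] shift [-0.0009 -0.0016  0.2213]
```

View pics/g5.png

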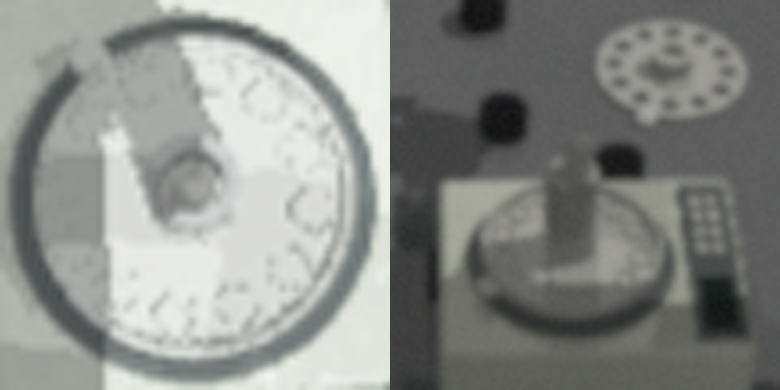

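The tall spacer sits on the collar, with the post's tip standing out of it at (575,150). Now down to the guide.

>>> arm_command(
  targets=[
    [[-0.001,-0.001,0.05,0,0,0],[0,0,0.05,0,0,0],[0,0,0.05,0,0,0],[0,0,0.04,0,0,0],[0,0,0.02,0,0,0],[0,0,0,0,0,0],[0,0,0,0,0,0],[0,0,0,0,0,0]],
  ],
)

```text
clock: 25.05
position: [0.4424, -0.3091, 0.037]
ee_rot: [2.504, 1.893, 0.001]
force: [-0.1, -0.0, -0.4]
width: 0.602
gripper_force: 0.0
```

```bash
python3 -c "
from h import *
go(.4418,-.307,.025,1.29)"
```

```text
t 25.05 pos [ 0.4424 -0.3091  0.037 ] yaw 1.295 q1,q7 [ 0.74 -0.05] F [-0.1 -0.  -0.4] w 0.0552 grip 0.0
 turn [0.002 0.001 0.005] shift [ 0.0019 -0.0011  0.012 ]
```

>>> arm_command(
  targets=[
    [[0.002,0,0.009,0,0,0],[0,0,0.003,0,0,0],[0,0,0,0,0,0],[0,0,0,0,0,0]],
  ],
)

```text
clock: 25.55
position: [0.4421, -0.3068, 0.0236]
ee_rot: [-2.506, -1.895, 0.0]
force: [0.3, -0.2, 0.1]
width: 0.598
gripper_force: 0.0
```

>>> arm_command(
  targets=[
    [[0,0,0,0,0,0],[0,0,0,0,0,0],[0,0,0,0,0,0],[0,0,0,0,0,0],[0,0,0,0,0,0]],
  ],
  jaw=0.022,
  newtons=30,
)

```text
clock: 26.18
position: [0.4421, -0.3069, 0.0237]
ee_rot: [2.506, 1.895, -0.0]
force: [0.0, -0.4, 0.7]
width: 0.345
gripper_force: 30.0
```

```bash
python3 -c "
from h import *
go(.5105,-.0305,.25,.63)"
```

```text
t 26.18 pos [ 0.4421 -0.3069  0.0237] yaw 1.295 q1,q7 [ 0.73 -0.06] F [ 0.  -0.4  0.7] w 0.0317 grip 30.0
 turn [0.    0.    0.665] shift [ 0.2181 -0.183  -0.2263]
```

>>> arm_command(
  targets=[
    [[0,0,-0.02,0,0,0],[0,0,-0.05,0,0,0],[0,0,-0.05,0,0,0],[0,0,-0.05,0,0,0],[0,0,-0.04,0,0,0],[0,0,0,0,0,0.166],[0,0,0,0,0,0.166],[0,0,0,0,0,0.166],[0,0,0,0,0,0.166],[0,0,0,0,0,0]],
  ],
)

```text
clock: 27.42
position: [0.442, -0.3066, 0.2336]
ee_rot: [-2.986, -0.976, 0.001]
force: [-0.4, 0.7, -0.9]
width: 0.342
gripper_force: 30.0
```

>>> arm_command(
  targets=[
    [[0.0311,-0.0261,0,0,0,0],[0.0311,-0.0261,0,0,0,0],[0.0311,-0.0261,0,0,0,0],[0.0311,-0.0261,0,0,0,0],[0.0311,-0.0261,0,0,0,0],[0.0311,-0.0261,0,0,0,0],[0.0311,-0.0261,0,0,0,0],[0,0,0,0,0,0],[0,0,0,0,0,0],[0,0,0,0,0,0]],
  ],
)

```text
clock: 28.68
position: [0.5099, -0.0323, 0.2336]
ee_rot: [2.987, 0.973, -0.001]
force: [-0.3, -0.3, -0.3]
width: 0.344
gripper_force: 30.0
```

```bash
python3 -c "
from h import *
go(.5105,-.0305,.19,.63)"
```

```text
t 28.68 pos [ 0.5099 -0.0323  0.2336] yaw 0.63 q1,q7 [ 0.28 -1.12] F [-0.3 -0.3 -0.3] w 0.0316 grip 30.0
 turn [0.    0.001 0.   ] shift [ 0.0015 -0.0011  0.0436]
```

>>> arm_command(
  targets=[
    [[0.0015,-0.001,0.02,0,0,0],[0,0,0.02,0,0,0],[0,0,0,0,0,0],[0,0,0.004,0,0,0],[0,0,0.003,0,0,0],[0,0,0,0,0,0]],
  ],
)

```text
clock: 29.42
position: [0.5108, -0.0293, 0.1869]
ee_rot: [2.986, 0.974, 0.0]
force: [-0.1, 0.4, -0.8]
width: 0.348
gripper_force: 30.0
```

>>> arm_command(
  targets=[
    [[0,0,0.003,0,0,0],[0,0,0,0,0,0]],
  ],
)

```text
clock: 29.68
position: [0.5107, -0.0292, 0.1836]
ee_rot: [2.987, 0.975, -0.0]
force: [-0.4, -0.6, -1.0]
width: 0.348
gripper_force: 30.0
```

```bash
python3 -c "
from h import *
go(.5105,-.0305,.1607,.63)
from cell import arm;print(arm.observe()['ft_torque'])"
```

```text
t 29.68 pos [ 0.5107 -0.0292  0.1836] yaw 0.631 q1,q7 [ 0.27 -1.16] F [-0.4 -0.6 -1. ] w 0.0319 grip 30.0
 turn [-0.     0.     0.001] shift [-0.0009  0.0009  0.0229]
[-0.02672027  0.05889743 -0.07763597]
```

>>> arm_command(
  targets=[
    [[-0.0007,0.0007,0.002,0,0,0],[0,0,0.003,0,0,0],[0,0,0,0,0,0]],
  ],
)

```text
clock: 30.05
position: [0.5104, -0.0303, 0.1784]
ee_rot: [-2.987, -0.974, 0.001]
force: [0.4, -0.7, -0.1]
width: 0.346
gripper_force: 30.0
```

>>> arm_command(
  targets=[
    [[0,0,0.002,0,0,0],[0,0,0.002,0,0,0],[0,0,0,0,0,0]],
  ],
)

```text
clock: 30.42
position: [0.5105, -0.0302, 0.1745]
ee_rot: [-2.987, -0.974, 0.001]
force: [0.6, 0.5, -0.8]
width: 0.343
gripper_force: 30.0
```

Past the tip with no force. I'll continue to the seat at 0.1607.

>>> arm_command(
  targets=[
    [[0,0,0.003,0,0,0],[0,0,0.003,0,0,0],[0,0,0.002,0,0,0],[0,0,0.002,0,0,0],[0,0,0,0,0,0]],
  ],
)

```text
clock: 31.05
position: [0.5105, -0.0302, 0.1646]
ee_rot: [-2.987, -0.974, 0.0]
force: [0.2, 0.7, -1.1]
width: 0.348
gripper_force: 30.0
```

>>> arm_command(
  targets=[
    [[0,0,0.002,0,0,0],[0,0,0.001,0,0,0],[0,0,0,0,0,0]],
  ],
)

```text
clock: 31.42
position: [0.5106, -0.0302, 0.1616]
ee_rot: [2.987, 0.974, -0.0]
force: [0.2, 1.6, -1.9]
width: 0.345
gripper_force: 30.0
```

>>> arm_command(
  targets=[
    [[0,0,0.001,0,0,0],[0,0,0.0005,0,0,0],[0,0,0,0,0,0]],
  ],
)

```text
clock: 31.8
position: [0.5109, -0.0301, 0.1607]
ee_rot: [2.986, 0.974, 0.001]
force: [-0.9, -0.1, 4.7]
width: 0.343
gripper_force: 30.0
```

Contact comes at exactly 0.1607, so the guide is seated. I'll press slightly, release and rise.

>>> arm_command(
  targets=[
    [[0,0,0.0005,0,0,0],[0,0,0,0,0,0]],
  ],
)

```text
clock: 32.05
position: [0.511, -0.0301, 0.1606]
ee_rot: [2.986, 0.974, 0.002]
force: [-2.4, 0.4, 10.1]
width: 0.345
gripper_force: 30.0
```

>>> arm_command(
  targets=[
    [[0,0,-0.0005,0,0,0],[0,0,0,0,0,0],[0,0,0,0,0,0],[0,0,-0.02,0,0,0],[0,0,-0.03,0,0,0],[0,0,-0.035,0,0,0],[0,0,0,0,0,0],[0,0,0,0,0,0]],
  ],
  jaw=0.06,
)

```text
clock: 33.05
position: [0.5102, -0.0304, 0.2445]
ee_rot: [-2.987, -0.974, 0.001]
force: [0.5, 0.3, -0.2]
width: 0.653
gripper_force: 0.0
```

Run:
```python
from h import *
d=load("pics/top0.npz"); u,v=456,235
P=cloud(d)[v-14:v+15,u-14:u+15]; vv,uu=np.nonzero(P[...,2]>.014)
(cx,cy),r=cv2.minEnclosingCircle(np.c_[uu,vv].astype(np.float32)); print("cap",ray(d,cx+u-14,cy+v-14,.025).round(4),"r",r*1.115/437)
go(.5955,-.355,.245,.63)
```

```text
cap [ 0.5887 -0.3638  0.025 ] r 0.030030156382161364
t 33.05 pos [ 0.5102 -0.0304  0.2445] yaw 0.631 q1,q7 [ 0.29 -1.12] F [ 0.5  0.3 -0.2] w 0.0599 grip 0.0
 turn [-0.     0.001  0.001] shift [-0.1223  0.3126 -0.0005]
```

>>> arm_command(
  targets=[
    [[-0.0204,0.0521,0,0,0,0],[-0.0204,0.0521,0,0,0,0],[-0.0204,0.0521,0,0,0,0],[-0.0204,0.0521,0,0,0,0],[-0.0204,0.0521,0,0,0,0],[-0.0204,0.0521,0,0,0,0],[0,0,0.06,0,0,0],[0,0,0.05,0,0,0],[0,0,0,0,0,0],[0,0,0,0,0,0]],
  ],
)

```text
clock: 34.3
position: [0.5969, -0.3549, 0.1365]
ee_rot: [2.986, 0.975, 0.001]
force: [1.2, 0.7, 0.7]
width: 0.655
gripper_force: 0.0
```

Run:
```python
from h import *
for d,b,lo in((load("pics/top0.npz"),(441,471,221,249),60),(load("pics/side0.npz"),(306,332,165,191),60)):
    u0,u1,v0,v1=b; P=cloud(d)[v0:v1,u0:u1].reshape(-1,3); g=cv2.cvtColor(d["pixels"],cv2.COLOR_RGB2GRAY)[v0:v1,u0:u1].ravel()
    k=(P[:,2]>.018)&(P[:,2]<.035)&(g<lo); q=P[k]; lo_,hi=np.percentile(q,[3,97],axis=0); print(k.sum(),((lo_+hi)/2).round(4),(hi-lo_).round(4),np.median(q,0).round(4))
go(.5955,-.355,.022,.63)
d=grab("top");s=grab("side"); a=d["pixels"][210:310,295:395,::-1]; b=s["pixels"][150:270,280:400,::-1]
cv2.imwrite("pics/g6.png",np.hstack([cv2.resize(a,(390,390),interpolation=cv2.INTER_CUBIC),cv2.resize(b,(390,390),interpolation=cv2.INTER_CUBIC)]))
```

```text
161 [ 0.5965 -0.3558  0.0231] [0.0333 0.0309 0.009 ] [ 0.5967 -0.3555  0.023 ]
78 [ 0.5967 -0.3521  0.0238] [0.0316 0.0308 0.0099] [ 0.5959 -0.3501  0.025 ]
t 34.3 pos [ 0.5969 -0.3549  0.1365] yaw 0.631 q1,q7 [ 0.62 -0.63] F [1.2 0.7 0.7] w 0.0601 grip 0.0
 turn [ 0.001 -0.001  0.001] shift [-0.0012 -0.0007  0.1145]
```

View pics/g6.png

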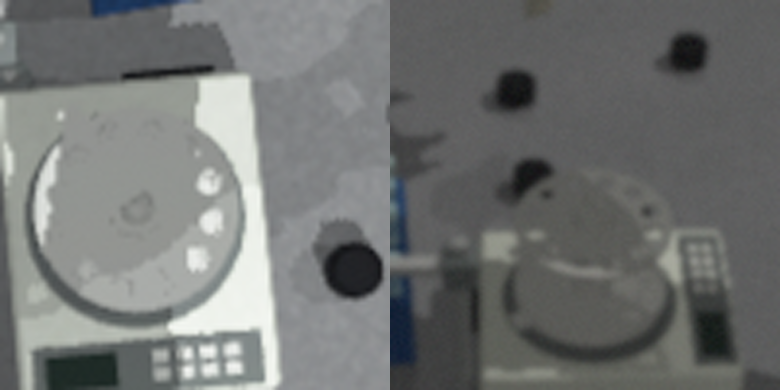

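The guide lies level on the spacer over the dish, around (590,220) in the right crop. The gripper is centred above the far cap. Lowering and gripping.

>>> arm_command(
  targets=[
    [[0,0,0.04,0,0,0],[0,0,0.04,0,0,0],[0,0,0.022,0,0,0],[0,0,0,0,0,0],[0,0,0,0,0,0],[0,0,0,0,0,0]],
  ],
)

```text
clock: 35.15
position: [0.5972, -0.3554, 0.0351]
ee_rot: [2.985, 0.974, 0.003]
force: [0.2, 0.4, 0.2]
width: 0.655
gripper_force: 0.0
```

```bash
python3 -c "
from h import *
go(.5965,-.3547,.022,.63)"
```

```text
t 35.15 pos [ 0.5972 -0.3554  0.0351] yaw 0.631 q1,q7 [ 0.61 -0.66] F [0.2 0.4 0.2] w 0.0601 grip 0.0
 turn [ 0.003 -0.001  0.001] shift [-0.0002 -0.001   0.0131]
```

>>> arm_command(
  targets=[
    [[0,0,0.009,0,0,0],[0,0,0.004,0,0,0],[0,0,0,0,0,0],[0,0,0,0,0,0]],
  ],
)

```text
clock: 35.65
position: [0.5961, -0.3548, 0.0201]
ee_rot: [-2.986, -0.974, 0.0]
force: [0.3, 0.0, -0.3]
width: 0.656
gripper_force: 0.0
```

>>> arm_command(
  targets=[
    [[0,0,0,0,0,0],[0,0,0,0,0,0],[0,0,0,0,0,0],[0,0,0,0,0,0],[0,0,0,0,0,0]],
  ],
  jaw=0.028,
  newtons=25,
)

```text
clock: 36.28
position: [0.5961, -0.3549, 0.0203]
ee_rot: [2.987, 0.974, -0.0]
force: [0.1, 0.6, -0.8]
width: 0.411
gripper_force: 25.0
```

>>> arm_command(
  targets=[
    [[0,0,-0.02,0,0,0],[0,0,-0.05,0,0,0],[0,0,-0.05,0,0,0],[0,0,-0.05,0,0,0],[0,0,-0.05,0,0,0],[0,0,0,0,0,0],[0,0,0,0,0,0]],
  ],
)

```text
clock: 37.15
position: [0.5959, -0.3547, 0.241]
ee_rot: [2.986, 0.974, 0.001]
force: [0.5, 0.5, -1.4]
width: 0.414
gripper_force: 25.0
```

```bash
python3 -c "
from h import *
go(.5105,-.0303,.24,.63)"
```

```text
t 37.15 pos [ 0.5959 -0.3547  0.241 ] yaw 0.631 q1,q7 [ 0.63 -0.6 ] F [ 0.5  0.5 -1.4] w 0.038 grip 25.0
 turn [ 0.001 -0.     0.001] shift [ 0.1221 -0.3124  0.001 ]
```

>>> arm_command(
  targets=[
    [[0.0203,-0.052,0,0,0,0],[0.0203,-0.052,0,0,0,0],[0.0203,-0.052,0,0,0,0],[0.0204,-0.052,0,0,0,0],[0.0204,-0.052,0,0,0,0],[0.0204,-0.0524,0,0,0,0],[0,0,0,0,0,0],[0,0,0,0,0,0],[0,0,0,0,0,0]],
  ],
)

```text
clock: 38.28
position: [0.5105, -0.0321, 0.2397]
ee_rot: [2.988, 0.971, -0.002]
force: [-0.2, -0.1, -0.2]
width: 0.409
gripper_force: 25.0
```

>>> arm_command(
  targets=[
    [[0,0,0.02,0,0,0],[0,0,0.02,0,0,0],[0,0,0.008,0,0,0],[0,0,0,0,0,0],[0,0,0,0,0,0]],
  ],
)

```text
clock: 38.9
position: [0.511, -0.0307, 0.1928]
ee_rot: [2.987, 0.974, 0.001]
force: [0.3, 0.2, -1.0]
width: 0.412
gripper_force: 25.0
```

```bash
python3 -c "
from h import *
go(.5105,-.0303,.1773,.63)"
```

```text
t 38.9 pos [ 0.511  -0.0307  0.1928] yaw 0.63 q1,q7 [ 0.27 -1.14] F [ 0.3  0.2 -1. ] w 0.0378 grip 25.0
 turn [ 0.001 -0.001  0.   ] shift [-0.0001 -0.0006  0.0155]
```

>>> arm_command(
  targets=[
    [[0,-0.0005,0.004,0,0,0],[0,0,0.004,0,0,0],[0,0,0.002,0,0,0],[0,0,0,0,0,0]],
  ],
)

```text
clock: 39.4
position: [0.5101, -0.0301, 0.182]
ee_rot: [-2.987, -0.974, 0.001]
force: [0.8, 0.4, -0.6]
width: 0.411
gripper_force: 25.0
```

>>> arm_command(
  targets=[
    [[0,0,0.002,0,0,0],[0,0,0.002,0,0,0],[0,0,0.001,0,0,0],[0,0,0,0,0,0]],
  ],
)

```text
clock: 39.9
position: [0.5102, -0.0302, 0.1772]
ee_rot: [2.987, 0.974, 0.0]
force: [-0.7, 0.4, -1.3]
width: 0.408
gripper_force: 25.0
```

>>> arm_command(
  targets=[
    [[0,0,0.001,0,0,0],[0,0,0,0,0,0],[0,0,0,0,0,0]],
  ],
)

```text
clock: 40.28
position: [0.5106, -0.03, 0.1771]
ee_rot: [2.986, 0.974, 0.002]
force: [-2.5, -0.1, 8.7]
width: 0.407
gripper_force: 25.0
```

The cap is seated at 0.1772, as predicted. I'll release, rise, back off and check.

>>> arm_command(
  targets=[
    [[0,0,-0.0005,0,0,0],[0,0,0,0,0,0],[0,0,0,0,0,0],[0,0,-0.02,0,0,0],[0,0,-0.04,0,0,0],[-0.02,0.05,0,0,0,0],[-0.02,0.05,0,0,0,0],[-0.02,0.05,0,0,0,0],[-0.02,0.05,0,0,0,0],[0,0,0,0,0,0]],
  ],
  jaw=0.065,
)

```text
clock: 41.52
position: [0.563, -0.2445, 0.2357]
ee_rot: [2.989, 0.963, -0.003]
force: [-0.1, 0.8, 0.7]
width: 0.711
gripper_force: 0.0
```

Run:
```python
from h import *
go(.5105,-.0303,.1773,.63)
d=grab("top");s=grab("side"); a=d["pixels"][170:310,260:400,::-1]; b=s["pixels"][150:270,280:400,::-1]
cv2.imwrite("pics/g7.png",np.hstack([cv2.resize(a,(390,390),interpolation=cv2.INTER_CUBIC),cv2.resize(b,(390,390),interpolation=cv2.INTER_CUBIC)]))
P=cloud(d).reshape(-1,3); r=np.linalg.norm(P[:,:2]-[.5105,-.0303],axis=1); z=P[:,2]
print("cap top",np.median(z[(r<.012)]).round(4),"want .182; disc",np.median(z[(r>.045)&(r<.057)&(z>.11)]).round(4),"want .141")
```

```text
t 41.52 pos [ 0.563  -0.2445  0.2357] yaw 0.623 q1,q7 [ 0.53 -0.76] F [-0.1  0.8  0.7] w 0.0652 grip 0.0
 turn [ 0.001  0.002 -0.007] shift [ 0.0838 -0.204   0.0584]
cap top 0.1808 want .182; disc 0.1401 want .141
```

View pics/g7.png

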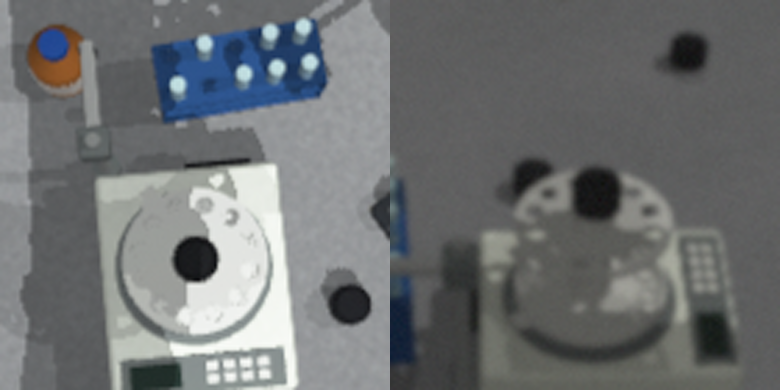

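The cap is on the hub at (195,258) in the left crop. Its top reads 180.8 mm and the disc 140.1 mm, within about 1 mm of 182 and 141. The rack and bottle are undisturbed. Handing in.

```bash
python3 -c "
from cell import arm
print(arm.sign_off())"
```

```text
the job is handed in; nothing more can be done
None
```

I put the carousel together in the order asked and handed it in at about 42 s of the 115 s allowed: support keyed on the spindle, tall spacer, keyed guide, then the farthest cap, each seated at its expected height to within about 1 mm.

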